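# Bring the plating supply up to the marked setting

### The arm

A 6-joint arm with a two-finger parallel gripper is mounted at the origin on a cart in front of the work surface, level with it; the furniture and walls round the work are solid. World frame = base frame: x ahead of the robot, y to its left, z up, the work surface at z = 0. Lengths are in mm, angles in rad, forces in N, time in s.
With the tool pointing down it reaches from about 350 to 950 mm from the base axis. Payload 17.4 kg.
Tool frame: the origin (TCP) lies at the centre of the arm's flange, where the gripper is bolted on; the fingertips stand 186 mm ahead of it and the grasp point (between the pads) lies 167 mm ahead of it; z points along the fingers, y is the line along which they close (so a half turn about z gives the same grasp; the last joint's range is limited). The gripper opens to 93 mm and grips with 3 to 60 N. Pads are 15 mm wide; open, the fingers measure 128 mm over their backs; the gripper's body (75 mm by 188 mm) begins 65 mm behind the grasp point.
Start: joints at [1.073, 0.116, 1.442, -0, 1.584, -0.038], TCP at [299.553, 604.898, 404.746] pointing down, gripper open.
Joint ranges: [-2.83, 2.83], [-0.83, 2.19], [0.07, 2.5], [-1.14, 4.28], [0.01, 3], [-2.97, 2.97]. Speed limits (rad/s): [1.89, 1.89, 2.22, 3.14, 3.14, 3.14].

### API

Orientations are given as a rotation vector (axis times angle).
In Python, from bench import move_to, move_l, move_joints, release, grasp, hold, solve_ik, get_state, grab_frame, PlanningError, finish_job gives the robot as it stands. Calls block until the motion is done:
- move_to(position, orientation): joint-space move of the TCP to a pose.
- move_l(position, feed=150, rotation=None): straight line of the TCP; rotation=None keeps the orientation; feed is the mean speed in mm/s.
- move_joints(angles): joint-space move.
- release() and grasp(): open the fingers fully, or close them until they stop; the grip force is fixed at half the most.
- hold(seconds).
- solve_ik(position, orientation): joint angles nearest the present ones, or None.
- get_state(): the state.
- grab_frame(name): name is "scene" or "top" or "wrist"; returns a dict with "frame" (420x560x3 uint8, red, green, blue), "fx", "fy", "cx", "cy" (pixels), "D" ([k1, k2, p1, p2, k3] as OpenCV has them; the pictures are not rectified), "cam_to_world" (4x4, takes a point from camera to world coordinates). Camera axes: x right, y up, looking along -z (the intrinsics and any distortion apply to the point x, -y, -z); pixel columns grow to the right and rows downward; lengths in mm; the calibration is good to about 2 mm. A picture is of the moment at which its call begins. There is no depth.
A pose or a line that the arm cannot do raises PlanningError and nothing moves.
- finish_job(): hands the job in; it is judged then, once.
The state is a dict: "clock": time; "joints": joint angles; "joint_vel": joint speeds; "joint_torque": joint torques, N m; "tool_pos": TCP position; "tcp_rot": TCP orientation; "wrist_force": force on the tool from outside, world axes, zero at the start; "torque": the same for the moment, N m; "opening": opening from 0.0 (shut) to 1.0 (fully open); "grip_force": force on a finger pad.
Only numpy, scipy, OpenCV 4.12 (cv2) and the standard library are available. Lean on these libraries where they do the work, as an engineer would, in place of code of your own. Each camera call takes 0.05 s, during which the arm holds its last target. There are 200 camera calls.

### The job

Bring the blue plating power supply up to the setting for this panel: while its dial is still near zero, push the toggle switch over to the green dot; then push the bar of the black dial round clockwise until the white index line meets the red marker clip on the scale, without running past the clip. Only push with the fingertips: do not take the bar or the switch between the fingers, do not shift the red clip, and leave everything else on the bench where it stands.

Things in the scene. Friction and masses are not known exactly. Their poses are not given: they have to be found in the camera images.
- supply: the plating power supply: a heavy blue case fixed on the bench, 190 mm deep (its x) x 250 mm wide (its y); its flat grey top panel is 108 mm above the bench. Origin: centre of the underside; x points to its rear, y to its left as one faces it, z up. It stands turned up to 0.4 rad either way. On the top: dial (left), toggle switch (right), and behind the switch a green pilot lamp and a black fuse cap, 8 mm high, 70 to 78 mm behind the case's centre line
- dial_center (a point): point on the vertical axis of the dial at the top of the round white scale plate (158 mm across), 111 mm above the bench and 35 mm to the supply's left of its centre
- dial (a joint): angle of the dial, rad, growing clockwise seen from above: 0 at the scale's zero (index pointing 2.356 rad anticlockwise of the supply's x axis, to the front left), end stop at 4.71. Pushing the bar's index half from its anticlockwise side (or the other half from the opposite side) turns it clockwise. Friction 0.09 N m (3 N pushed 30 mm from the axis) holds it where it is left
- index (a point): outer end of the white index line (4 mm wide) at the rim of the black dial, 55 mm from the dial axis, 3 mm above the scale plate. The dial is a round skirt (110 mm across, top 8 mm above the scale plate) with an upright bar along its diameter through the index: 94 mm long, 16 mm thick, standing to 38 mm above the scale plate, white line on the index half (its left and right long flanks, looking towards the index, are dial_c2 and dial_c3)
- marker_clip (a joint): angle of the red marker clip on the scale, in the same measure as dial (the index lines up with the clip when both are equal). Clipped fast: it stays unless knocked
- marker (a point): point that the index end must meet: 55 mm from the dial axis at the inner end of the red clip, 3 mm above the scale plate; x away from the dial axis, y anticlockwise. The red clip (8 mm wide, 24 mm long, up to 9 mm above the scale plate) rides on the rim of the scale plate from 59 to 83 mm off the axis
- power (a joint): bat-handle toggle switch, rad: 0 off (leaning 0.4 rad to the supply's front, to the black ring), 0.8 on (leaning as far to the rear, to the green dot), end stops there. Stiff by friction, about 2 N at the tip; stays where it is left
- power_tip (a point): near the upper end of the steel toggle handle, 36 mm from its pivot, about 144 mm above the bench; the handle is 12 mm thick there and 40 mm long (front half power_c0, rear half power_c1)
- switch_pivot (a point): pivot of the toggle, 111 mm above the bench; handle swings in the supply's x-z plane
- plating_cell: the plating test cell in its bright wire cradle, 81 x 124 x 194 mm, loose; origin at the centre of its underside; leave it alone
- beaker_blue: 100 ml glass beaker with blue solution, 58 x 64 x 74 mm, loose; origin at the centre of its underside; leave it alone
- timer: flat white bench timer, 62 x 62 x 18 mm, loose; origin at the centre of its underside; leave it alone
- crucible: small porcelain crucible, 46 mm across, 36 mm tall, loose; origin at the centre of its underside; leave it alone
- beaker_small_1: small clear glass beaker, 50 x 55 x 72 mm, loose; origin at the centre of its underside; leave it alone
- petri_1: covered petri dish, 68 mm across, 16 mm tall, loose; origin at the centre of its underside; leave it alone

How it is judged:
By the outcome, as a careful person would: the job done as asked, in the order asked, and still so for the second after the job is handed in, with the robot touching nothing.
It also fails if it takes over 51 s, if anything falls off the work surface, if the arm or the gripper's body presses on something with over 40 N, if the wrist force passes 120 N, or if a joint passes its speed limit or range.

## Working session

There is one attempt and no reset: what is moved stays moved. The work goes in short steps, each a Python script; the robot and the scene stay as the last script left them, time stands still between calls to the robot, and variables do not carry over. Pictures are saved under pics/ and viewed, at most 14 in all, crops included, and the job is handed in when it is done.

```bash
ls; mkdir -p pics; python3 - <<'E'
from bench import *
import cv2,pickle
d={}
for n in("scene","top","wrist"):
    f=grab_frame(n);d[n]=f;cv2.imwrite(f"pics/{n}0.png",f["frame"][:,:,::-1])
    print(n,f["fx"],f["cx"],f["cy"],f["D"],f["cam_to_world"])
pickle.dump(d,open("f0.pkl","wb"))
print(get_state())
E
```

```text
pics
scene 390.17842654395275 278.5103205706099 213.54031279822658 [-0.02556245  0.          0.          0.          0.        ] [[-9.80492917e-01 -1.43519488e-01  1.34297420e-01  7.14198668e+02]
 [ 1.96440438e-01 -7.38783766e-01  6.44677983e-01  7.23991252e+02]
 [ 6.69289950e-03  6.58483640e-01  7.52565280e-01  7.67296791e+02]
 [ 0.00000000e+00  0.00000000e+00  0.00000000e+00  1.00000000e+00]]
top 384.4208950289864 282.8893489041687 197.41838525348675 [0.01520968 0.         0.         0.         0.        ] [[-2.84901458e-02  9.83846537e-01 -1.76732294e-01  3.92169756e+02]
 [-9.99588130e-01 -2.86508507e-02  1.64300116e-03  1.52652022e+02]
 [-3.44706957e-03  1.76706313e-01  9.84257587e-01  1.08814831e+03]
 [ 0.00000000e+00  0.00000000e+00  0.00000000e+00  1.00000000e+00]]
wrist 297.4934843159008 281.5148454103374 211.99179662298118 [-0.04454254  0.          0.          0.          0.        ] [[ 4.44186720e-01 -8.57609436e-01 -2.59237752e-01  2.27584627e+02]
 [ 8.95931690e-01  4.24494812e-01  1.30807345e-01  6.41250060e+02]
 [-2.13653234e-03 -2.90362203e-01  9.56914430e-01  3.83948313e+02]
 [ 0.00000000e+00  0.00000000e+00  0.00000000e+00  1.00000000e+00]]
{'clock': 0.15, 'joints': array([ 1.07318509e+00,  1.16389690e-01,  1.44206901e+00,  1.21168906e-06,
        1.58401658e+00, -3.77749100e-02]), 'joint_vel': array([-1.24093834e-03, -2.54734609e-03, -3.64927691e-03,  9.19981806e-05,
       -8.88980422e-04,  6.95081838e-04]), 'joint_torque': array([-1.35105120e-04, -7.21761847e+01, -6.22946763e+01,  7.79473758e-02,
        2.25455523e-02, -4.45479463e-05]), 'tool_pos': array([299.56817206, 604.9055794 , 404.19191293]), 'tcp_rot': array([-7.15908621e-01, -3.05869307e+00,  1.33644575e-03]), 'wrist_force': array([ 0.38179547, -0.62556131, -0.45829034]), 'torque': array([-0.00887301, -0.02937775,  0.00274877]), 'grip_force': 0.0, 'opening': 0.998929514954375}
```

View pics/top0.png

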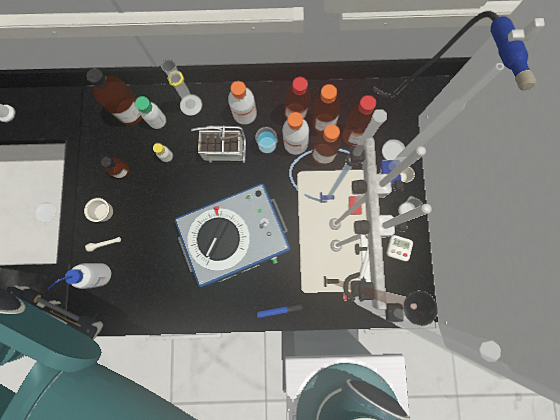

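View pics/scene0.png

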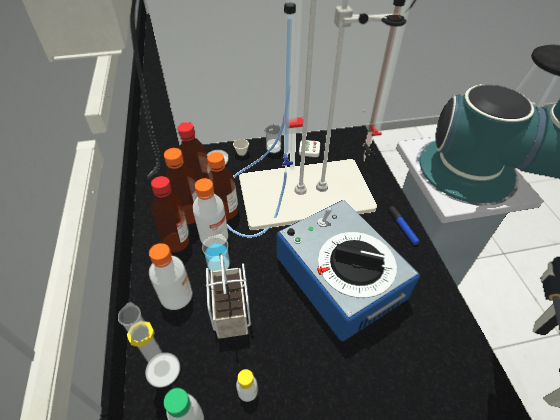

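The top view shows the supply at about (232,235), dial at about (218,238), clip at (216,211) and switch near (265,224). I'll move the wrist camera above it after a rough measurement.

```bash
cat > h.py <<'E'
import numpy as np,cv2
def ray(f,px):
    K=np.array([[f["fx"],0,f["cx"]],[0,f["fy"],f["cy"]],[0,0,1]])
    u=cv2.undistortPoints(np.array(px,float).reshape(-1,1,2),K,np.array(f["D"],float)).reshape(-1,2)
    T=np.array(f["cam_to_world"]);d=np.c_[u[:,0],-u[:,1],-np.ones(len(u))]@T[:3,:3].T
    return T[:3,3],d
def plane(f,px,z):
    o,d=ray(f,px);return o+d*((z-o[2])/d[:,2])[:,None]
def proj(f,P):
    T=np.array(f["cam_to_world"]);c=(np.atleast_2d(P)-T[:3,3])@T[:3,:3]
    c=c*[1,-1,-1];K=np.array([[f["fx"],0,f["cx"]],[0,f["fy"],f["cy"]],[0,0,1]])
    return cv2.projectPoints(c,np.zeros(3),np.zeros(3),K,np.array(f["D"],float))[0].reshape(-1,2)
E
python3 - <<'E'
from h import *;import pickle
d=pickle.load(open("f0.pkl","rb"));f=d["top"]
for n,p,z in(("dial",(218,238),111),("clip",(216,211),117),("switch",(265,224),140),("c",(265,185),108),("c",(177,219),108),("c",(199,285),108),("c",(287,247),108)):print(n,plane(f,p,z).round(1))
im=f["frame"][:,:,::-1][170:300,165:300];a=cv2.resize(im,None,fx=4.4,fy=4.4,interpolation=2)
cv2.imwrite("pics/topcrop.png",a)
E
```

```text
dial [[468.  318.4 111. ]]
clip [[536.3 322.6 117. ]]
switch [[496.9 197.2 140. ]]
c [[602.4 196.7 108. ]]
c [[519.9 424.  108. ]]
c [[353.  365.9 108. ]]
c [[440.4 144.2 108. ]]
```

View pics/topcrop.png

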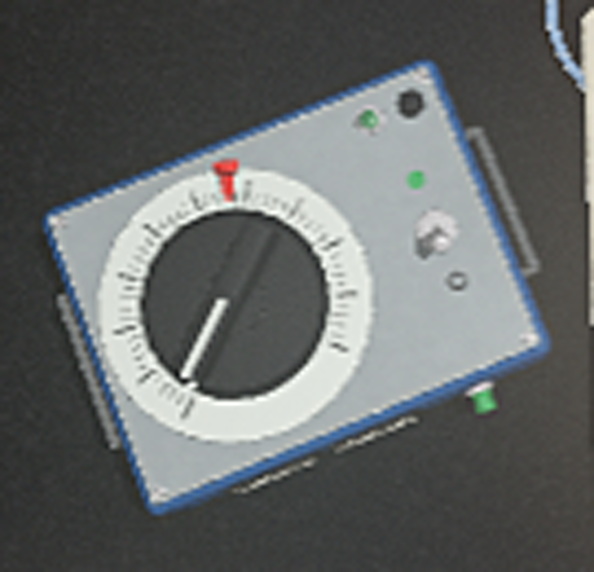

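```bash
cat >> h.py <<'E'
from scipy.spatial.transform import Rotation as R
def rv(psi): return (R.from_euler('z',psi)*R.from_euler('x',np.pi)).as_rotvec()
E
python3 - <<'E'
from bench import *;from h import *;import pickle
grasp()
move_to([425,253,450],rv(0.34))
f=grab_frame("wrist");pickle.dump(f,open("f1.pkl","wb"));cv2.imwrite("pics/w1.png",f["frame"][:,:,::-1])
s=get_state();print(s["clock"],s["joints"].round(2),s["tool_pos"],s["opening"])
E
```

```text
3.1917 [ 0.49 -0.29  1.75  0.    1.68  1.72] [424.98604194 253.49728878 449.86258205] 0.005516817875870407
```

View pics/w1.png

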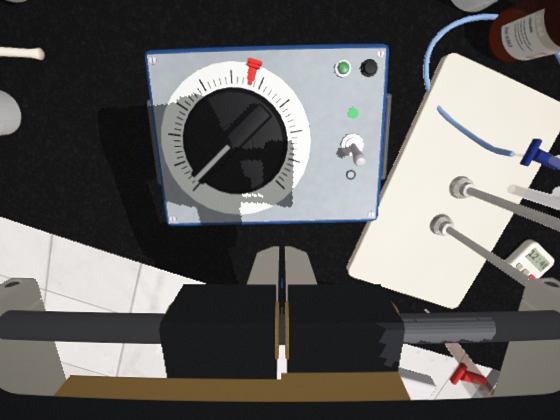

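The wrist view shows panel corners at about (148,52), (387,46), (376,222), (167,223). The clip is at (254,70), the index end at (196,184), the toggle tip at (361,158) and its base at (352,141).

```bash
python3 - <<'E'
from h import *;import pickle
f=pickle.load(open("f1.pkl","rb"));im=f["frame"];hsv=cv2.cvtColor(im,cv2.COLOR_RGB2HSV);H,S,V=cv2.split(hsv)
g=pickle.load(open("f0.pkl","rb"))["top"]
# case top: blue rim+grey within, wrist
C=plane(f,[(148,52),(387,46),(376,222),(167,223)],108)[:,:2]
print("sides",[np.linalg.norm(C[i]-C[i-1]).round(1) for i in range(4)])
c=C.mean(0);yv=(C[0]-C[1]+C[3]-C[2]);yaw=np.arctan2(-yv[0],yv[1]);xv=(C[0]-C[3]+C[1]-C[2]);print("yaw",yaw,np.arctan2(xv[1],xv[0]),"c",c)
dcen=c+35*np.array([-np.sin(yaw),np.cos(yaw)])
print("dial from case",dcen)
# scale-plate: dark disc inside white
for nm,F,roi,z in(("wrist",f,(80,200,165,310),119),("top",g,(205,270,190,250),119)):
    I=F["frame"];v=I.max(2);m=np.zeros(v.shape,np.uint8);a,b,cc,d=roi;m[a:b,cc:d]=(v[a:b,cc:d]<70)
    m=cv2.morphologyEx(m,cv2.MORPH_OPEN,np.ones((3,3)))
    ct=max(cv2.findContours(m,0,1)[0],key=cv2.contourArea);h=cv2.convexHull(ct)
    P=plane(F,h.reshape(-1,2),z)[:,:2];(cx,cy),r=cv2.minEnclosingCircle(P.astype(np.float32));e=cv2.fitEllipse(P.astype(np.float32));print(nm,"disc",e)
    hh=cv2.cvtColor(I,cv2.COLOR_RGB2HSV);rm=(((hh[...,0]<8)|(hh[...,0]>172))&(hh[...,1]>150)&(hh[...,2]>100)).astype(np.uint8)
    n,l,st,ce=cv2.connectedComponentsWithStats(rm)
    for i in range(1,n):
        if st[i,4]>8:
            q=plane(F,ce[i],117)[0,:2]
            if np.linalg.norm(q-dcen)<120:
                dv=q-dcen;th=np.arctan2(dv[1],dv[0]);print("clip",ce[i],q,np.linalg.norm(dv),"clip ang",yaw+2.356-th)
ix=plane(f,(196,184),114)[0,:2]-dcen;print("idx",np.linalg.norm(ix),yaw+2.356-np.arctan2(ix[1],ix[0]))
Rz=np.array([[np.cos(yaw),np.sin(yaw)],[-np.sin(yaw),np.cos(yaw)]])
for n,p,z in(("tip",(361,158),144),("base",(352,141),111),("green",(353,113),108),("ring",(351,175),108),("lamp",(343,68),116)):
    q=plane(f,p,z)[0,:2];print(n,q,"case frame",Rz@(q-c))
E
```

```text
sides [np.float64(178.9), np.float64(236.2), np.float64(182.8), np.float64(240.3)]
yaw 0.3541736490827504 0.35561266609342823 c [478.87790525 286.20136659]
dial from case [466.7393655 319.0290356]
wrist disc ((466.2295227050781, 319.37896728515625), (106.22278594970703, 108.19986724853516), 50.296417236328125)
clip [252.43127962  68.75829384] [539.60582347 323.90200295] 73.02921681729192 clip ang 2.6433977627676857
top disc ((547.9201049804688, 380.2406005859375), (14.114875793457031, 42.473899841308594), 7.976350784301758)
clip [216.05263158 209.31578947] [540.66973091 322.4614974 ] 74.01000421545258 clip ang 2.663778657731821
idx 62.55094095070234 0.021885950279329158
tip [496.46696553 198.08283572] case frame [-14.06349832 -88.74947063]
base [508.88907326 204.60964044] case frame [ -0.14879205 -86.93594103]
green [535.45539902 214.09708057] case frame [ 28.05904275 -87.25096552]
ring [475.12943861 190.52499934] case frame [-36.6978517  -88.43803442]
lamp [570.02813112 241.41317804] case frame [ 69.95960679 -73.62064199]
```

```bash
cat >> h.py <<'E'
YAW=0.355;C0=np.array([478.9,286.2]);DC=np.array([466.5,319.2])
def case(x,y,z):
    c,s=np.cos(YAW),np.sin(YAW);return [C0[0]+c*x-s*y,C0[1]+s*x+c*y,z+186]
E
python3 - <<'E'
from bench import *;from h import *;import pickle
move_to(case(-48,-88,180),rv(YAW))
move_l(case(-48,-88,131),120)
b=get_state()["wrist_force"];print("base",b)
u=np.array([np.cos(YAW),np.sin(YAW),0])
move_l(case(-26,-88,131),80)
for x in (-20,-14,-10,-7,-5,-4,-3):
    move_l(case(x,-88,131),50);F=(get_state()["wrist_force"]-b)@u;print(x,F.round(2))
    if F<-14: break
move_l(case(-48,-88,131),120)
move_l(case(-75,-60,250),250)
f=grab_frame("wrist");pickle.dump(f,open("f2.pkl","wb"));cv2.imwrite("pics/w2.png",f["frame"][:,:,::-1])
s=get_state();print(s["clock"],s["joints"].round(2))
E
```

```text
base [0.34782552 0.26932921 0.42445477]
-20 0.23
-14 -0.18
-10 -6.94
-7 -27.96
6.9333 [ 0.39 -0.33  1.81 -0.    1.67  1.61]
```

View pics/w2.png

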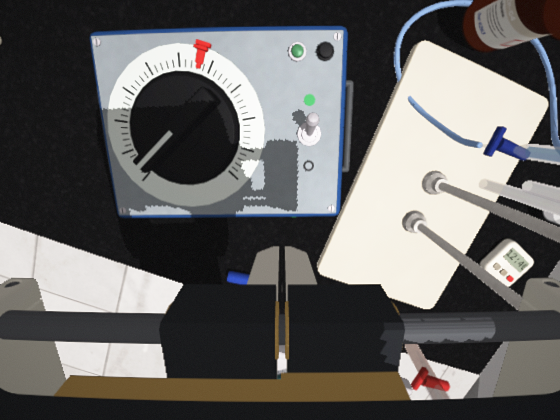

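The toggle tip at (313,118) now leans to the rear of its base at (308,135). I'll check that number and the index start angle.

```bash
python3 - <<'E'
from bench import *
from h import *;import pickle
f=pickle.load(open("f2.pkl","rb"))
c,s=np.cos(YAW),np.sin(YAW);M=np.array([[c,s],[-s,c]])
print("tip",M@(plane(f,(313,118),144)[0,:2]-C0))
for a in (0,.4,.6,.8):
    print(a,proj(f,[np.array(case(36*np.sin(a-.4),-88,111+36*np.cos(a-.4)))-[0,0,186]]).round(1))
for p,z in(((138,167),114),((148,178),111)):
    v=M@(plane(f,p,z)[0,:2]-DC);print(np.hypot(*v),2.356-np.arctan2(v[1],v[0]))
for a in(0,.1,.2):print(a,[proj(f,[[DC[0]+r*np.cos(YAW+2.356-a),DC[1]+r*np.sin(YAW+2.356-a),z]]).round(1) for r,z in((47,149),(55,114))])
# reachability of the arc
def pose(th,r=30,e=26,z=132): return [DC[0]+r*np.cos(th)-e*np.sin(th),DC[1]+r*np.sin(th)+e*np.cos(th),z+186]
for a in np.arange(-.5,2.7,.4):
    th=YAW+2.356-a;q=solve_ik(pose(th),rv(th));print(round(a,2),None if q is None else np.round(q,2))
a=-.5
E
python3 -c "
import cv2;i=cv2.imread('pics/w2.png')[20:220,85:360];cv2.imwrite('pics/w2c.png',cv2.resize(i,None,fx=2.9,fy=2.9,interpolation=2))"
```

```text
tip [ 10.33724537 -87.59460122]
0 [[312.7 146.4]]
0.4 [[313.5 130.3]]
0.6 [[313.6 121.8]]
0.8 [[313.6 113.6]]
62.68561846491359 0.16955424211888293
64.95823992665616 -0.050097105281222465
0 [array([[139.3, 169.3]]), array([[150.1, 169.5]])]
0.1 [array([[135.4, 165.5]]), array([[146.1, 165.6]])]
0.2 [array([[131.8, 161.3]]), array([[142.4, 161.2]])]
-0.5 [ 0.54 -0.18  1.87  0.    1.45 -1.1 ]
-0.1 [ 0.57 -0.17  1.87  0.    1.45 -0.67]
0.3 [ 0.6  -0.16  1.85 -0.    1.45 -0.24]
0.7 [ 0.62 -0.13  1.83  0.    1.44  0.18]
1.1 [ 0.62 -0.1   1.8   0.    1.44  0.58]
1.5 [ 0.62 -0.06  1.76 -0.    1.44  0.98]
1.9 [ 0.61 -0.03  1.74 -0.    1.44  1.37]
2.3 [ 0.59 -0.01  1.71  0.    1.44  1.75]
```

View pics/w2c.png

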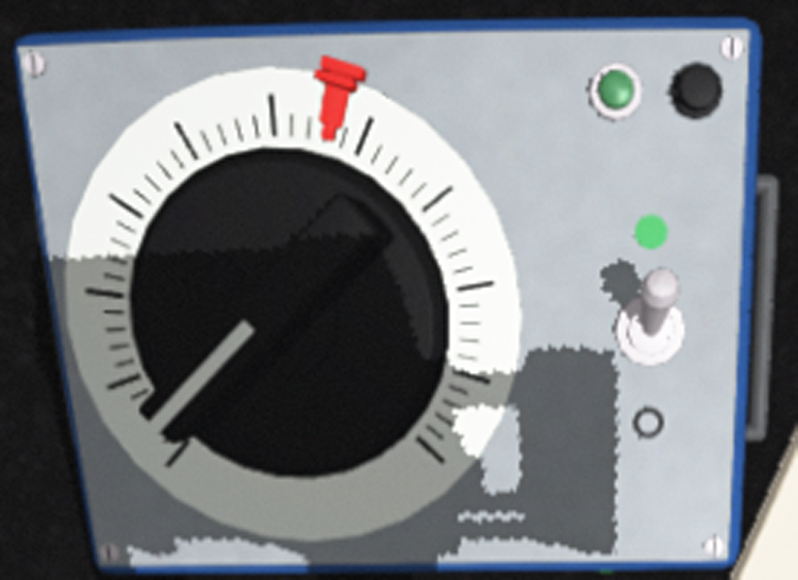

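```bash
cat >> h.py <<'E'
def pose(a,r=30,e=26,z=131):
    th=YAW+2.356-a;return [DC[0]+r*np.cos(th)-e*np.sin(th),DC[1]+r*np.sin(th)+e*np.cos(th),z+186],rv(th)
E
python3 - <<'E'
from bench import *;from h import *;import pickle
move_l(case(-30,-88,180),250)
move_l(case(-30,-88,138),120)
b=get_state()["wrist_force"]
u=np.array([np.cos(YAW),np.sin(YAW),0])
for x in (-12,-8,-6,-5,-4,-3,-2,-1):
    move_l(case(x,-88,138),50);F=(get_state()["wrist_force"]-b)@u;print(x,F.round(2))
    if F<-22: break
move_l(case(-40,-88,138),150)
move_l(case(-40,-88,190),200)
p,o=pose(-.4,z=185);move_to(p,o)
f=grab_frame("wrist");pickle.dump(f,open("f3.pkl","wb"))
p,o=pose(-.4);move_l(p,150)
b=get_state()["wrist_force"];print(get_state()["clock"])
for a in np.arange(-.2,2.21,.2):
    p,o=pose(a);move_l(p,40,o);s=get_state();print(round(a,2),(s["wrist_force"]-b).round(1),end=" ")
f=grab_frame("wrist");pickle.dump(f,open("f4.pkl","wb"));cv2.imwrite("pics/w4.png",f["frame"][:,:,::-1])
print(s["clock"])
E
```

```text
-12 0.59
-8 -0.64
-6 -10.71
-5 -18.29
-4 -24.05
12.975
-0.2 [ 0.2 -0.  -0.4] 0.0 [-0.6  0.2 -0.7] 0.2 [-0.3  0.2 -0.9] 0.4 [-0.5  0.5 -1.2] 0.6 [ 0.   0.4 -1.7] 0.8 [-0.9 -0.2 -1.2] 1.0 [-0.6 -0.4 -0.6] 1.2 [ 0.4 -0.4 -0.7] 1.4 [ 0.1  0.7 -0.8] 1.6 [ 0.6 -0.1 -0.9] 1.8 [-0.7 -0.3 -1. ] 2.0 [ 0.3  0.  -1.2] 2.2 [ 0.   0.1 -0.6] 17.525
```

View pics/w4.png

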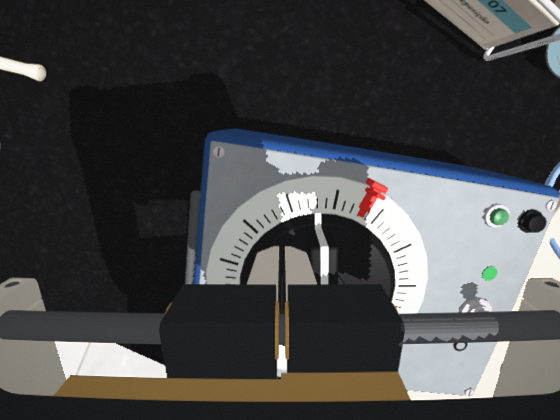

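The wrist view shows the index end near (318,213) and the clip from (365,212) to (378,183), with the fingers clear on the anticlockwise side. I'll compute both angles.

```bash
cat >> h.py <<'E'
def ang(q):
    v=q[:,:2]-DC;return np.hypot(*v.T),(YAW+2.356-np.arctan2(v[:,1],v[:,0])+np.pi)%(2*np.pi)-np.pi
def measure(F,guess,verbose=True):
    """clip and index angle; index: bright pixels on the dark skirt, radius 48.5..54"""
    I=F["frame"];h=cv2.cvtColor(I,cv2.COLOR_RGB2HSV)
    rm=((h[...,0]<8)|(h[...,0]>172))&(h[...,1]>150)&(h[...,2]>90)
    y,x=np.nonzero(rm);r,a=ang(plane(F,np.c_[x,y],117));k=(r<90)&(r>50)
    sl=[(np.median(r[k&(r>lo)&(r<lo+6)]).round(1),a[k&(r>lo)&(r<lo+6)].mean().round(3)) for lo in(58,64,70,76) if (k&(r>lo)&(r<lo+6)).any()]
    y,x=np.nonzero((h[...,2]>110)&(h[...,1]<60));r,a=ang(plane(F,np.c_[x,y],117))
    k=(r>48.5)&(r<53.5)&(abs(a-guess)<.3)
    print("clip",a.shape and sl,"index",a[k].mean().round(4),a[k].std().round(4),k.sum())
E
python3 - <<'E'
from h import *;import pickle
f=pickle.load(open("f4.pkl","rb"));measure(f,2.2)
measure(pickle.load(open("f1.pkl","rb")),0.05)
for p,z in(((318,213),114),((317,220),119),((365,212),114),((365,212),120)):print(p,ang(plane(f,p,z)))
cv2.imwrite("pics/w4c.png",cv2.resize(f["frame"][170:300,280:420,::-1],None,fx=4,fy=4,interpolation=2))
E
```

```text
clip [(np.float64(62.0), np.float64(2.608)), (np.float64(67.0), np.float64(2.61)), (np.float64(73.3), np.float64(2.617)), (np.float64(79.2), np.float64(2.62))] index 2.1387 0.0275 57
clip [(np.float64(61.6), np.float64(2.65)), (np.float64(67.1), np.float64(2.647)), (np.float64(73.3), np.float64(2.647)), (np.float64(79.2), np.float64(2.646))] index 0.0929 0.0245 21
(318, 213) (array([55.58664758]), array([2.15333261]))
(317, 220) (array([52.56832032]), array([2.12980874]))
(365, 212) (array([62.84764939]), array([2.6575909]))
(365, 212) (array([63.73085154]), array([2.61989967]))
```

View pics/w4c.png

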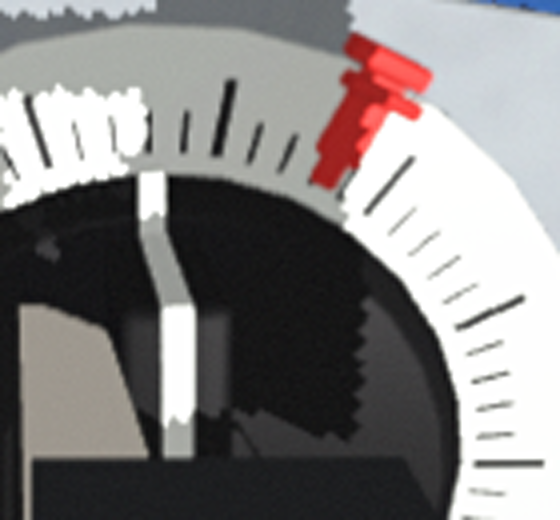

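```bash
python3 - <<'E'
from bench import *;from h import *;import pickle
for a in (2.35,2.48,2.57):
    p,o=pose(a);move_l(p,30,o)
f=grab_frame("wrist");pickle.dump(f,open("f5.pkl","wb"));measure(f,2.5)
cv2.imwrite("pics/w5c.png",cv2.resize(f["frame"][170:300,260:400,::-1],None,fx=4,fy=4,interpolation=2))
print(get_state()["clock"])
E
```

```text
clip [(np.float64(62.4), np.float64(2.624)), (np.float64(67.1), np.float64(2.625)), (np.float64(73.3), np.float64(2.626)), (np.float64(79.2), np.float64(2.629))] index 2.4978 0.025 53
18.5667
```

View pics/w5c.png

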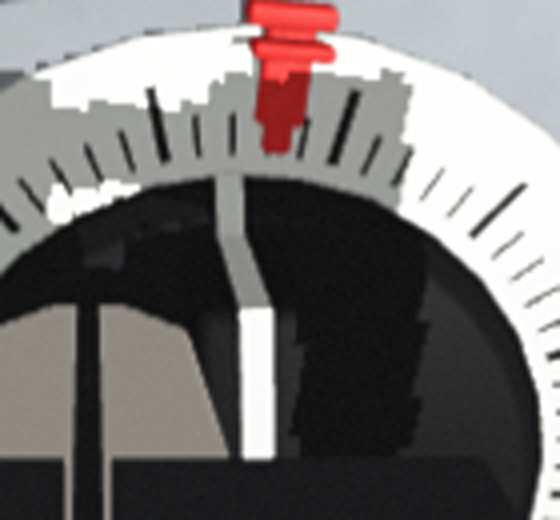

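The index end at crop (230,180) is about 0.127 rad short of the clip's inner end at (278,150). I'll step closer and measure.

```bash
python3 - <<'E'
from bench import *;from h import *;import pickle
for a in (2.63,2.67):
    p,o=pose(a);move_l(p,20,o)
hold(.2)
f=grab_frame("wrist");pickle.dump(f,open("f6.pkl","wb"));measure(f,2.6)
cv2.imwrite("pics/w6c.png",cv2.resize(f["frame"][170:300,240:380,::-1],None,fx=4,fy=4,interpolation=2))
for z in(111,114,117,120):print(z,[proj(f,[[DC[0]+r*np.cos(YAW+2.356-a),DC[1]+r*np.sin(YAW+2.356-a),z]]).round(1) for r,a in((55,2.6),(55,2.63),(59,2.63),(80,2.63))])
E
```

```text
clip [(np.float64(62.3), np.float64(2.625)), (np.float64(67.0), np.float64(2.628)), (np.float64(73.3), np.float64(2.631)), (np.float64(79.0), np.float64(2.634))] index 2.5931 0.0229 47
111 [array([[315.8, 212.6]]), array([[318.4, 212.4]]), array([[318.3, 206.5]]), array([[318.2, 174.5]])]
114 [array([[316.4, 213.9]]), array([[318.9, 213.8]]), array([[318.9, 207.8]]), array([[318.8, 175.3]])]
117 [array([[316.9, 215.3]]), array([[319.5, 215.2]]), array([[319.5, 209.1]]), array([[319.4, 176.1]])]
120 [array([[317.4, 216.8]]), array([[320.1, 216.6]]), array([[320.1, 210.5]]), array([[320., 177.]])]
```

View pics/w6c.png

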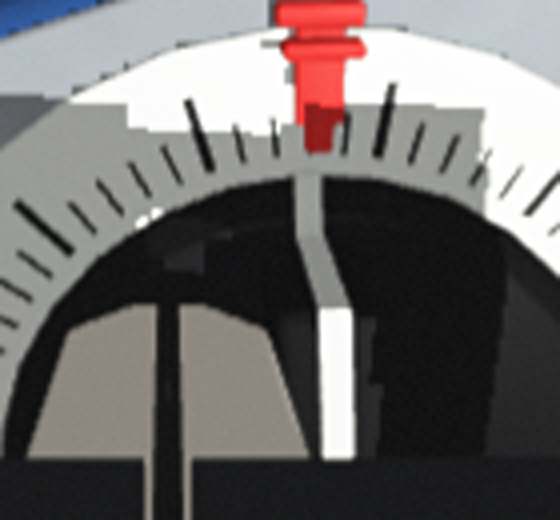

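Index end at crop x≈309, clip inner end at x≈319.5, so about 0.02–0.03 rad remains. I'll take a small final step, then back off and check from a fresh pose with the fingers away.

```bash
python3 - <<'E'
from bench import *;from h import *;import pickle
p,o=pose(2.69);move_l(p,10,o);hold(.2)
f=grab_frame("wrist");measure(f,2.62)
# back off: tangentially away (anticlockwise), then up, then centre camera over the index
p,o=pose(2.69,e=36);move_l(p,60)
p,o=pose(2.69,e=36,z=175);move_l(p,120)
p,o=pose(2.65,r=30,e=0,z=175);move_l(p,100,o)
f=grab_frame("wrist");pickle.dump(f,open("f7.pkl","wb"));measure(f,2.63)
cx,cy=proj(f,[[DC[0]+60*np.cos(YAW+2.356-2.64),DC[1]+60*np.sin(YAW+2.356-2.64),114]])[0].astype(int);print(cx,cy)
cv2.imwrite("pics/w7c.png",cv2.resize(f["frame"][cy-40:cy+40,cx-50:cx+50,::-1],None,fx=7,fy=7,interpolation=2))
for z in(114,117,120):print(z,[((proj(f,[[DC[0]+r*np.cos(YAW+2.356-a),DC[1]+r*np.sin(YAW+2.356-a),z]])-[cx-50,cy-40])*7).round(1) for r,a in((55,2.6),(55,2.64),(59,2.64),(80,2.64))])
print(get_state()["clock"])
E
```

```text
clip [(np.float64(62.4), np.float64(2.626)), (np.float64(67.0), np.float64(2.631)), (np.float64(73.3), np.float64(2.63)), (np.float64(79.0), np.float64(2.633))] index 2.612 0.0215 45
clip [(np.float64(62.3), np.float64(2.638)), (np.float64(67.0), np.float64(2.64)), (np.float64(73.1), np.float64(2.637)), (np.float64(79.1), np.float64(2.639))] index 2.6103 0.0229 31
280 190
114 [array([[337.1, 331.1]]), array([[356.8, 330.5]]), array([[356.3, 295.6]]), array([[354., 107.]])]
117 [array([[336.9, 337.7]]), array([[356.8, 337.1]]), array([[356.3, 301.8]]), array([[354. , 110.9]])]
120 [array([[336.6, 344.5]]), array([[356.7, 343.8]]), array([[356.3, 308.2]]), array([[353.9, 115. ]])]
21.2167
```

View pics/w7c.png

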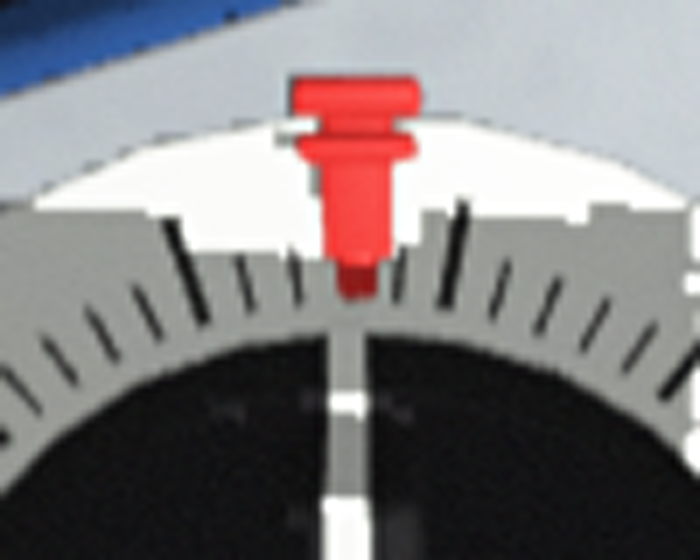

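This centred view has no parallax: index at x≈347.5, clip at x≈358, so the index is about 0.02 rad short. One small nudge more.

```bash
python3 - <<'E'
from bench import *;from h import *;import pickle
p,o=pose(2.69,e=36,z=175);move_l(p,100,o)
p,o=pose(2.69,e=36);move_l(p,120)
p,o=pose(2.68);move_l(p,30,o)
p,o=pose(2.707);move_l(p,10,o);hold(.2)
p,o=pose(2.707,e=36);move_l(p,60)
p,o=pose(2.69,e=36,z=175);move_l(p,120)
p,o=pose(2.65,r=30,e=0,z=175);move_l(p,100,o)
f=grab_frame("wrist");pickle.dump(f,open("f8.pkl","wb"));measure(f,2.63)
cx,cy=280,190
c=cv2.resize(f["frame"][cy-40:cy+40,cx-50:cx+50,::-1],None,fx=7,fy=7,interpolation=2)
hh=cv2.cvtColor(c,cv2.COLOR_BGR2HSV)
for y in(350,360,370,380):
    x=np.nonzero(hh[y,280:440,2]>75)[0]+280;print("index",y,x.min(),x.max(),x.mean())
for y in(200,220,240,275,285):
    x=np.nonzero((hh[y,280:440,1]>130))[0]+280;print("clip",y,x.min(),x.max(),x.mean())
cv2.imwrite("pics/w8.png",f["frame"][:,:,::-1])
print(get_state()["clock"])
E
```

```text
clip [(np.float64(62.3), np.float64(2.638)), (np.float64(67.0), np.float64(2.641)), (np.float64(73.1), np.float64(2.637)), (np.float64(78.8), np.float64(2.639))] index 2.6255 0.0229 31
index 350 335 374 354.5
index 360 335 374 354.5
index 370 335 374 354.5
index 380 335 374 354.5
clip 200 323 389 356.0
clip 220 325 389 357.0
clip 240 325 390 357.5
clip 275 339 375 357.0
clip 285 339 375 357.0
24.55
```

View pics/w8.png

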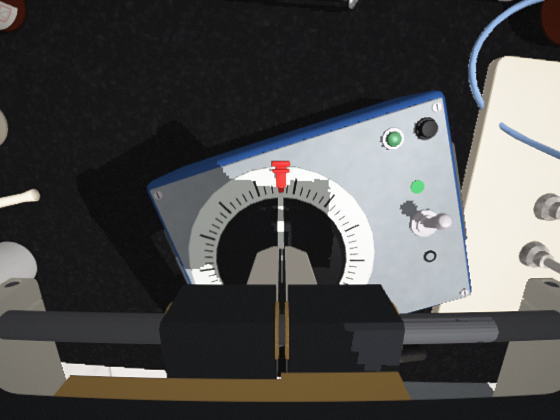

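The index end (x 354.5) meets the clip (x 357), about 0.005 rad short. Last, I'll check the toggle angle, clear the arm upward and hand in.

```bash
python3 - <<'E'
from bench import *;from h import *;import pickle
f=pickle.load(open("f8.pkl","rb"))
for a in (.4,.6,.7,.8):
    print(a,[proj(f,[np.array(case(r*np.sin(a-.4),-88,111+r*np.cos(a-.4)))-[0,0,186]]).round(1) for r in(34,36)])
print("base",proj(f,[np.array(case(0,-88,111))-[0,0,186]]))
# handle blob: bright low-sat pixels at the tip
cv2.imwrite("pics/w8c.png",cv2.resize(f["frame"][170:270,390:480,::-1],None,fx=6,fy=6,interpolation=2))
E
```

```text
0.4 [array([[447.1, 233.8]]), array([[448.6, 234.8]])]
0.6 [array([[445.4, 224.9]]), array([[446.8, 225.3]])]
0.7 [array([[444.2, 220.3]]), array([[445.5, 220.4]])]
0.8 [array([[442.8, 215.7]]), array([[443.9, 215.5]])]
base [[425.34313466 218.84978061]]
```

View pics/w8c.png

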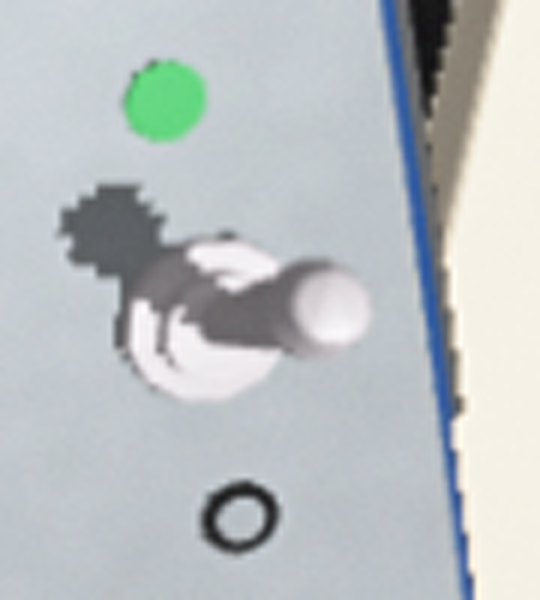

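The pivot lies about 4 mm further forward than I assumed: the ring–dot midpoint is at −4.3. Allowing for that, the tip at (445,221) matches 0.8 rad, so the toggle is on its stop.

```bash
python3 - <<'E'
from bench import *;from h import *
p,o=pose(2.65,r=30,e=0,z=240);move_l(p,150)
hold(.3);print(get_state()["clock"],finish_job())
E
```

```text
the job is handed in; nothing more can be done
25.4333 None
```

The job is handed in at 25.4 s: I pushed the toggle to its stop at the green dot first, then turned the dial until its index met the red clip, about 0.005 rad short and not past it. The hand-in returned no verdict, so these are my own camera measurements.

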